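Put three things back on their proper bench instruments

ROBOT

A 7-joint arm with a two-finger parallel gripper is mounted at the origin on the work surface. World frame = base frame: x ahead of the robot, y to its left, z up, the work surface at z = 0. Lengths are in m, angles in rad, forces in N, time in s.
With the tool pointing down it reaches from about 0.425 to 0.875 m from the base axis. Payload 4.7 kg.
Tool frame: the origin (TCP) lies at the very end of the fingers, on their centre line; the grasp point (between the pads) lies 19 mm behind it; z points along the fingers, y is the direction in which the jaws open and shut (so a half turn about z gives the same grasp; the last joint's range is limited). The gripper opens to 87 mm and grips with 3 to 60 N. Pads are 19 mm wide; open, the fingers measure 117 mm over their backs; the gripper's body (75 mm by 190 mm) begins 51 mm behind the grasp point.
Start: joints at [1.284, 0.321, -0.07, 1.45, 0.023, 1.371, -0.057], TCP at [0.193, -0.621, 0.223] pointing down, gripper open.
Joint ranges: [-2.86, 2.86], [-0.3, 2.09], [-1.38, 1.24], [0.06, 2.45], [-1.56, 4.7], [0.09, 2.05], [-2.69, 2.69]. Speed limits (rad/s): [2.57, 2.57, 3.14, 3.14, 3.14, 3.14, 3.14].

INTERFACE

Orientations are given as a rotation vector (axis times angle).
In Python, from bench import * gives the robot as it stands.
- The arm moves only by the shell command python3 -m jog 'ROWS' [OPENING] [FORCE]. ROWS is JSON, a list of rows, each a list of 4 numbers: the shift along the world's x, y, z in mm, then the turn about the world's z in rad. In form: [[x, y, z, twist], ...]. A call has exactly 8 rows; each row is the pose to reach, as a shift and turn from the pose commanded when the call began; what a row does not reach only later rows make up. A row lasts 1/8 s, in which the tool goes at most 62.5 mm and 10.7 degrees, less where a joint would pass 70% of its speed; a pose out of reach is approached as far as the arm can. A call with a gripper value outside its range is refused whole. OPENING is the opening, from -1 (shut) to 1 (fully open), set as the call begins (- or left out, the last holds). The fingers move at their own pace and stop on an object; FORCE is the grip in N (left out, the last holds). Time passes only in rows, so rows that repeat a pose let the fingers close, or fill a call up. It gives the time, the measured TCP pose, the force and the opening at its end, in the units of the state.
- get_state(): the state, without advancing time (a new reading comes with each control period).
- get_image(name): name is "side" or "top"; returns a dict with "image" (400x640x3 uint8, red, green, blue), "fx", "fy", "cx", "cy" (pixels), "position" and "rotation" of the camera in the world. Camera axes: x right, y down, z forward; pixel columns grow to the right and rows downward; lengths in m; the calibration is good to about 2 mm. A picture is of the moment at which its call begins. There is no depth.
- close_job(): hands the job in, once; it reports no verdict.
The state is a dict: "time": time; "joint_positions": joint angles; "qd": joint speeds; "joint_torque": joint torques, N m; "position": TCP position; "tool_rot": TCP orientation; "ft_force": force on the tool from outside, world axes, zero at the start; "torque": the same for the moment, N m; "grip_width": opening from 0.0 (shut) to 1.0 (fully open).
Only numpy, scipy, OpenCV 4.12 (cv2) and the standard library are available. Lean on these libraries where they do the work, as an engineer would, in place of code of your own. Each camera call takes 0.05 s, during which the arm holds its last target. There are 200 camera calls.

TASK

The bottle, the steel weight and the aluminium tube block are each standing on the wrong instrument: stand the bottle on the middle of the magnetic stirrer's plate, the weight on the middle of the balance pan, and the tube block flat in the well of the block heater with its long side along the well's long side. Every instrument is occupied, so first park one of the three on the cork mat, let go of it there, and go round from that; the mat is empty again at the end. Keep all three upright, and leave the tip box, the timer and the beaker where they are.

Things in the scene. Friction and masses are not known exactly. Their poses are not given: they have to be found in the camera images.
- bottle_mid (a point): Amber screw-cap reagent bottle with a black cap and a blank paper label, round, 52 mm in diameter and straight-sided up to 48 mm above its underside, then sloping in to a cap 25 mm wide, 84 mm tall, about 0.15 kg. The point is at its centre, 42 mm above its underside; grip it at or just below this height. At the start it stands on the balance pan. Its z axis points up. 
- weight_mid (a point): Plain steel calibration weight: a cylinder 42 mm in diameter and 44 mm high with a 28 mm wide knob above it, 62 mm tall in all, about 0.4 kg. The point is on its axis, 31 mm above its underside (on the wide cylinder). At the start it stands in the well of the block heater. Its z axis points up. 
- block_mid (a point): Plain aluminium tube block, 46 mm (its x) by 70 mm (its y) by 56 mm tall, six round 14 mm holes in its top in two rows of three, about 0.3 kg. The point is at its centre, 28 mm above its underside; grip it across the 46 mm width. At the start it stands on the stirrer plate, turned at random. Its z axis points up. 
- stirrer_spot (a point): Magnetic stirrer: low grey instrument, 150 mm (x) by 120 mm (y), fixed to the bench, with a flat white ceramic plate 108 by 116 mm as its top and a knob on its front side. The point is the middle of the plate's upper face, 56 mm above the bench, 20 mm (x) behind the middle of the instrument. x points from the instrument's front to its back, z up.
- balance_spot (a point): Weighing balance: low white instrument, 150 mm (x) by 120 mm (y), fixed to the bench, with a round steel pan 102 mm in diameter and a dark display in front of the pan. The point is the middle of the pan's upper face, 44 mm above the bench, 20 mm (x) behind the middle of the instrument. x points from the front to the back, z up.
- heater_well (a point): Block heater: white instrument with side vents, 150 mm (x) by 122 mm (y), fixed to the bench. On top it has a shallow rectangular dark well, 62 mm (x) by 86 mm (y) inside, with a steel rim 4 mm high and 4 mm thick. The point is the middle of the well's floor, 65 mm above the bench, 20 mm (x) behind the middle of the instrument. x points from the front to the back, y along the well's long side, z up.
- mat: Round cork mat, 120 mm in diameter and 4 mm thick, fixed to the bench, empty at the start. Origin at the centre of its underside, on the bench; z up.
- tipbox: Bystander: purple pipette-tip box with a white top, 85 by 120 mm, 61 mm tall, loose. Origin at the centre of its underside.
- timer: Bystander: flat white bench timer, 50 by 65 mm, 20 mm tall, loose. Origin at the centre of its underside.
- beaker: Bystander: empty white plastic beaker, 72 mm in diameter at the rim, 75 mm tall, loose. Origin at the centre of its underside.
Things that resemble listed ones, but are neither listed nor needed, are in the scene too. Leave any turquoise or yellow look-alike of the part that bears balance_spot alone. There is more than one size of the mat; the job needs the smaller.

How it is judged:
On the way:
1. one of the three stands upright on the cork mat, let go (((horizontal distance between bottle_mid and mat below 0.04 m and z of bottle_mid in the frame of mat between 0.043 and 0.049 m and angle between bottle_mid's own z axis and vertical below 0.08 rad and contact force between the fingers and bottle below 0.1 N) or (horizontal distance between weight_mid and mat below 0.04 m and z of weight_mid in the frame of mat between 0.032 and 0.038 m and angle between weight_mid's own z axis and vertical below 0.08 rad and contact force between the fingers and weight below 0.1 N) or (horizontal distance between block_mid and mat below 0.04 m and z of block_mid in the frame of mat between 0.029 and 0.035 m and angle between block_mid's own z axis and vertical below 0.08 rad and contact force between the fingers and block below 0.1 N))), for 0.2 s.
At the end, for the whole second after the job is handed in: Upright, let go and at rest: the bottle within 15 mm of the stirrer plate's middle, the weight within 15 mm of the balance pan's middle, the tube block flat on the heater well's floor, within 12 mm of its middle, long side within 0.2 rad of the well's (horizontal distance between bottle_mid and stirrer_spot below 0.015 m and z of bottle_mid in the frame of stirrer_spot between 0.039 and 0.045 m and angle between each of bottle_mid, weight_mid, block_mid's own z axis and vertical below 0.08 rad and contact force between the fingers and bottle below 0.1 N and horizontal distance between weight_mid and balance_spot below 0.015 m and z of weight_mid in the frame of balance_spot between 0.028 and 0.034 m and contact force between the fingers and weight below 0.1 N and horizontal distance between block_mid and heater_well below 0.012 m and z of block_mid in the frame of heater_well between 0.025 and 0.031 m and contact force between the fingers and block below 0.1 N and angle between the y axis of block_mid and the y axis of heater_well, either way round below 0.2 rad and linear speed of each of bottle, weight, block below 0.02 m/s and angular speed of each of bottle, weight, block below 0.2 rad/s); the robot touches nothing.
It fails at once if the bottle, the weight or the block is tipped by more than 0.6 rad (angle between any of bottle_mid, weight_mid, block_mid's own z axis and vertical above 0.6 rad).
It fails at once if the tip box, the timer or the beaker is moved by more than 25 mm (distance of any of tipbox, timer, beaker from where it was at the start of the episode above 0.025 m).
It also fails if it takes over 107 s, if anything falls off the work surface, if the arm or the gripper's body presses on something with over 40 N, if the wrist force passes 120 N, or if a joint passes its speed limit or range.

## Working session

There is one attempt and no reset: what is moved stays moved. The work goes in short steps, Python scripts to look and compute and a shell command to move; the robot and the scene stay as the last step left them, time stands still between calls to the robot, and variables do not carry over. Pictures are saved under pics/ and viewed, about 12 in all and at most 16, crops included, and the job is handed in when it is done.

```bash
mkdir -p pics; ls
cat > h.py <<'E'
from bench import *
import numpy as np, cv2
def ray(c,u,v):
    d=np.asarray(c["rotation"])@np.array([(u-c["cx"])/c["fx"],(v-c["cy"])/c["fy"],1.0]); return np.asarray(c["position"]),d
def onz(c,u,v,z):
    p,d=ray(c,u,v); return p+d*(z-p[2])/d[2]
def proj(c,P):
    q=np.asarray(c["rotation"]).T@(np.asarray(P,float)-np.asarray(c["position"])); return q[0]/q[2]*c["fx"]+c["cx"],q[1]/q[2]*c["fy"]+c["cy"]
def save(c,n,box=None,s=1):
    im=c["image"][:,:,::-1]
    if box: im=im[box[1]:box[3],box[0]:box[2]]
    cv2.imwrite("pics/"+n,cv2.resize(im,None,fx=s,fy=s,interpolation=cv2.INTER_CUBIC))
E
python3 - <<'E'
from h import *
for n in("top","side"):
    c=get_image(n); save(c,n+"0.png",None,1.25); print(n,c["position"],c["rotation"],c["fx"],c["cx"],c["cy"])
    np.save(n+"0.npy",c,allow_pickle=True)
print(get_state())
E
```

```text
pics
top [0.43307747 0.0100782  0.97210373] [-2.19733082  2.13525247 -0.15340802] 393.1316459701525 323.5510806196772 198.9693515729776
side [0.48759625 0.81724716 0.70374753] [-0.11126854  2.78125329 -1.42882994] 451.86721002095334 318.3641082594742 200.1644867121671
{'time': 0.1, 'joint_positions': array([ 1.28408862,  0.32176763, -0.07008868,  1.45154165,  0.02260392,
        1.37078299, -0.05688203]), 'qd': array([-0.00079559, -0.00182391, -0.000678  , -0.00195607,  0.00119613,
        0.00215726, -0.00104328]), 'joint_torque': array([ 2.73395553e-04, -4.92570591e+01, -4.05676877e-01, -3.13396776e+01,
       -6.42216322e-02,  3.95846169e-02,  6.07230345e-05]), 'position': array([ 0.19240094, -0.62036381,  0.22156442]), 'tool_rot': array([-3.10445652e+00, -4.70554740e-01,  5.48364604e-04]), 'ft_force': array([ 0.18223429, -0.22444761,  0.39847935]), 'torque': array([ 0.01429679, -0.05771136,  0.04751398]), 'grip_width': 0.9954748870007484}
```

Rotation is a rotation vector; convert it in the helpers.

```bash
sed -i 's/np.asarray(c\["rotation"\])/cv2.Rodrigues(np.asarray(c["rotation"],float))[0]/' h.py; cat h.py | head -8
```

```text
from bench import *
import numpy as np, cv2
def ray(c,u,v):
    d=cv2.Rodrigues(np.asarray(c["rotation"],float))[0]@np.array([(u-c["cx"])/c["fx"],(v-c["cy"])/c["fy"],1.0]); return np.asarray(c["position"]),d
def onz(c,u,v,z):
    p,d=ray(c,u,v); return p+d*(z-p[2])/d[2]
def proj(c,P):
    q=cv2.Rodrigues(np.asarray(c["rotation"],float))[0].T@(np.asarray(P,float)-np.asarray(c["position"])); return q[0]/q[2]*c["fx"]+c["cx"],q[1]/q[2]*c["fy"]+c["cy"]
```

View pics/top0.png

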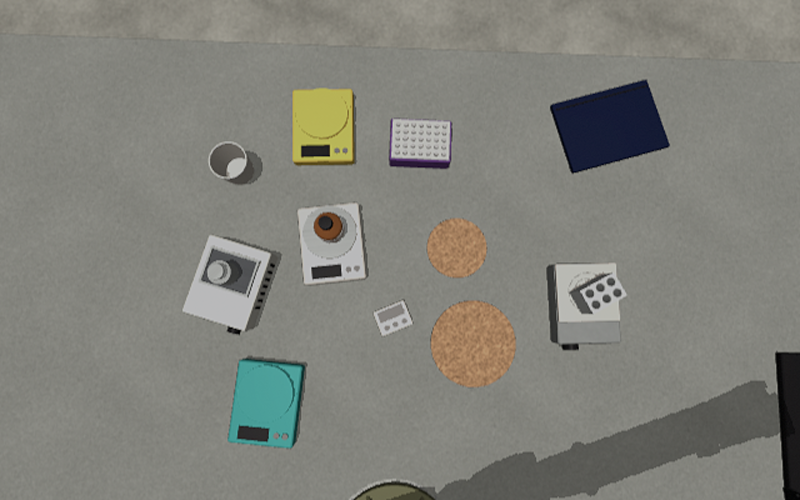

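View pics/side0.png

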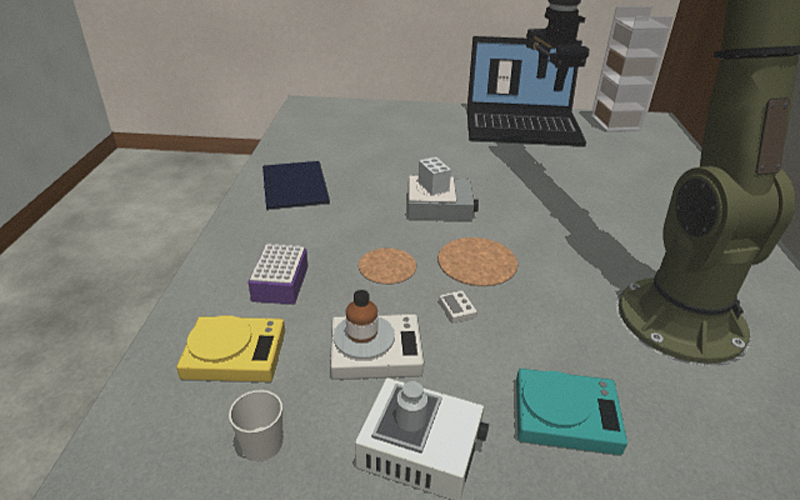

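Run:
```python
from h import *
c=np.load("top0.npy",allow_pickle=True).item()
save(c,"crop_a.png",(135,155,305,275),4.4)
save(c,"crop_b.png",(330,165,510,315),4)
s=np.load("side0.npy",allow_pickle=True).item()
h=cv2.cvtColor(c["image"],cv2.COLOR_RGB2HSV)
m=cv2.inRange(h,(5,60,120),(20,255,255))
for k in cv2.findContours(m,0,2)[0]:
    if cv2.contourArea(k)>300:
        (u,v),(a,b),t=cv2.fitEllipse(k); print("mat",u,v,a,b,onz(c,u,v,.004), "dia",a*.968/c["fx"],b*.968/c["fx"])
```

```text
mat 378.1640625 274.6537170410156 67.04920959472656 68.68437194824219 [ 0.37163897 -0.14399727  0.004     ] dia 0.16509389552583348 0.1691201222985398
mat 365.0295715332031 197.98675537109375 46.4784049987793 47.348594665527344 [ 0.55851912 -0.10928944  0.004     ] dia 0.11444282468736743 0.1165854748811299
```

View pics/crop_a.png

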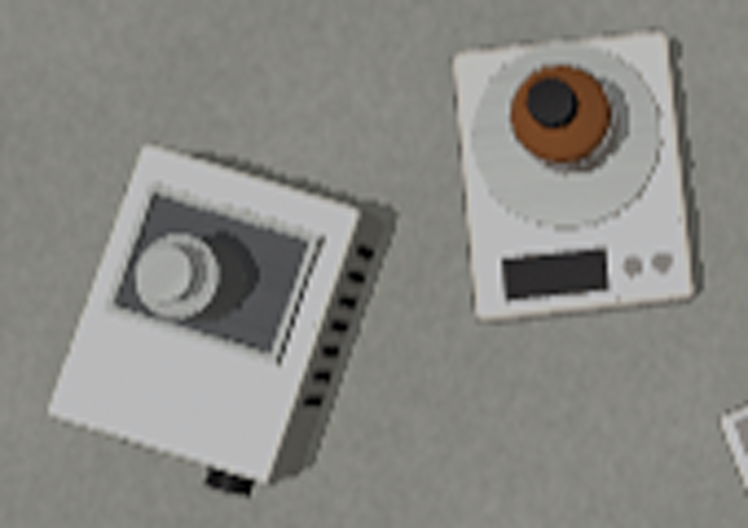

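View pics/crop_b.png

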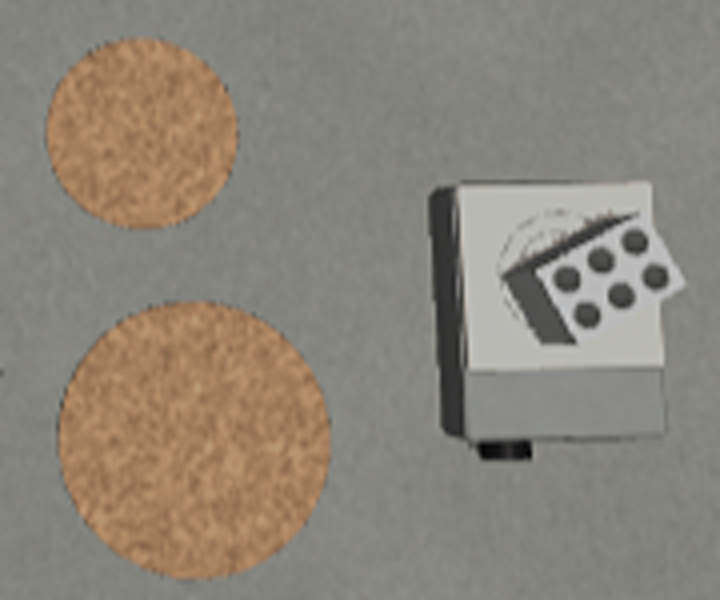

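The only white balance is at crop_a (570,175); the yellow and turquoise ones are look-alikes. The two mats are at crop_b (142,133), measured at 0.115 m, and (195,440), measured at 0.167 m, so the first is the smaller mat the job needs. The heater well is around crop_a (212,272) with the weight knob at (165,272). The bottle cap is at (552,102), the stirrer plate around crop_b (561,276), and the block's holes around (612,278).

```bash
cat > meas.py <<'E'
from h import *
c=np.load("top0.npy",allow_pickle=True).item(); s=np.load("side0.npy",allow_pickle=True).item()
A=lambda P:[(135+(x+.5)/4.4-.5,155+(y+.5)/4.4-.5) for x,y in P]
B=lambda P:[(330+(x+.5)/4-.5,165+(y+.5)/4-.5) for x,y in P]
def quad(n,P,z):   # back-left,back-right,front-right,front-left
    Q=np.array([onz(c,u,v,z) for u,v in P]); L=np.linalg.norm(Q-np.roll(Q,-1,0),axis=1)
    x=(Q[0]+Q[1]-Q[2]-Q[3])[:2]; print(n,"ctr",Q.mean(0).round(4),"sides",L.round(4),"yaw",np.arctan2(x[1],x[0]).round(3)); return Q.mean(0),x/np.linalg.norm(x)
o,x=quad("heater top",A([(148,147),(358,210),(268,482),(50,412)]),.065); print(" well",o[:2]+.02*x)
quad("well in",A([(150,190),(312,240),(275,355),(113,305)]),.066)
o,x=quad("bal top",A([(455,55),(668,32),(692,295),(478,320)]),.038); print(" spot",o[:2]+.02*x)
quad("plate",B([(462,185),(652,182),(664,368),(467,370)]),.056)
h=np.array([onz(c,u,v,.112) for u,v in B([(568,278),(602,260),(635,241),(588,315),(622,295),(655,276)])])
d=h[2]+h[5]-h[0]-h[3]; print("block",h.mean(0),"long axis",np.arctan2(d[1],d[0]), "pitch",np.linalg.norm(h[2]-h[0])/2,np.linalg.norm(h[3]-h[0]))
w=onz(c,*A([(165,271)])[0],.127); b=onz(c,*A([(552,102)])[0],.128); print("weight",w,"bottle",b)
k=onz(c,*A([(567,135)])[0],.044); print("pan",k)
for n,P in(("w",w),("b",b),("blk",h.mean(0)),("pan",k)): print(n,np.array(proj(s,P))*1.25)
E
python3 meas.py
```

```text
heater top ctr [0.4748 0.3183 0.065 ] sides [0.1158 0.1469 0.1187 0.145 ] yaw -0.268
 well [0.49407394 0.31299959]
well in ctr [0.4952 0.3162 0.066 ] sides [0.0893 0.0623 0.0885 0.0624] yaw -0.241
bal top ctr [0.556  0.1348 0.038 ] sides [0.117  0.1453 0.1155 0.1457] yaw 0.133
 spot [0.57583628 0.13748552]
plate ctr [ 0.4753 -0.3502  0.056 ] sides [0.113  0.1087 0.1154 0.1078] yaw 0.028
block [ 0.47249776 -0.35602212  0.112     ] long axis -1.043671542582888 pitch 0.021634780220168504 0.02258416546180274
weight [0.49093991 0.31856546 0.127     ] bottle [0.57979436 0.13495802 0.128     ]
pan [0.57654319 0.13844037 0.044     ]
w [412.3952628  386.57169999]
b [361.92521157 292.19781333]
blk [434.39008943 163.31648754]
pan [364.4292143  332.50485776]
```

Both views agree to about 2 mm: the projected tops land on the objects in the side view, and the sizes match the spec. Plan: park the block on the mat, then bottle to stirrer, weight to balance, block to heater. First I move above the block.

```bash
python3 -m jog '[[20,19,0,0.17],[55,52,-5,0.34],[95,90,-10,0.51],[140,132,-15,0.68],[185,175,-20,0.86],[225,213,-25,1.04],[260,246,-30,1.22],[279.5,265,-30,1.4]]' 1 30; python3 -m jog '[[0,0,0,0.15],[0,0,0,0.3],[0,0,0,0.397],[0,0,0,0.397],[0,0,0,0.397],[0,0,0,0.397],[0,0,0,0.397],[0,0,0,0.397]]'
python3 - <<'E'
from h import *
c=get_image("top");save(c,"t1.png",(380,150,530,290),4);s=get_state();print(s["joint_positions"].round(2),s["tool_rot"])
E
```

```text
time: 1.1
position: [0.4739, -0.3525, 0.1918]
tool_rot: [-2.06, -2.37, -0.002]
ft_force: [-0.4, -0.1, 0.1]
grip_width: 0.998
time: 2.1
position: [0.4721, -0.3558, 0.1926]
tool_rot: [1.566, 2.723, 0.0]
ft_force: [0.6, -0.1, -0.6]
grip_width: 0.998
[ 1.02  0.25 -0.49  1.63  0.12  1.29  1.04] [1.56625884e+00 2.72313417e+00 5.96782140e-05]
```

View pics/t1.png

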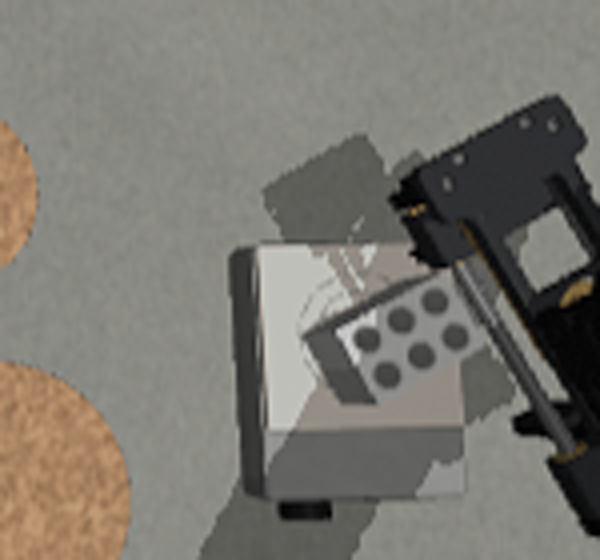

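The gripper is above the block with its bar along the block's short side; it looks shifted right only from perspective. Next: descend, close, lift.

```bash
python3 -m jog '[[0,0,-15,0],[0,0,-40,0],[0,0,-65,0],[0,0,-90,0],[0,0,-108,0],[0,0,-120,0],[0,0,-127,0],[0,0,-127,0]]'; python3 -m jog '[[0,0,0,0],[0,0,0,0],[0,0,0,0],[0,0,0,0],[0,0,0,0],[0,0,0,0],[0,0,0,0],[0,0,0,0]]' -1 30;  python3 -m jog '[[0,0,3,0],[0,0,10,0],[0,0,20,0],[0,0,30,0],[0,0,38,0],[0,0,40,0],[0,0,40,0],[0,0,40,0]]'
```

```text
time: 3.15
position: [0.4721, -0.3558, 0.0655]
tool_rot: [-1.566, -2.723, -0.0]
ft_force: [-0.7, 1.3, -0.5]
grip_width: 1.0
time: 4.15
position: [0.472, -0.3559, 0.0656]
tool_rot: [1.566, 2.723, -0.0]
ft_force: [-0.6, -0.2, 0.7]
grip_width: 0.527
time: 5.15
position: [0.4718, -0.3557, 0.1052]
tool_rot: [-1.566, -2.723, -0.0]
ft_force: [-0.1, -0.3, -2.4]
grip_width: 0.527
```

Held: the width is 45.9 mm. Carry it to the mat, turning toward the well's yaw on the way.

```bash
python3 -m jog '[[5,15,0,-0.08],[16,46,0,-0.2],[30,85,0,-0.32],[45,128,0,-0.45],[60,171,0,-0.57],[74,210,0,-0.69],[83,236,0,-0.77],[86.5,246.5,0,-0.785]]'; python3 -m jog '[[0,0,-10,0],[0,0,-30,0],[0,0,-50,0],[0,0,-68,0],[0,0,-80,0],[0,0,-87,0],[0,0,-90.5,0],[0,0,-91,0]]'; python3 -m jog '[[0,0,0,0],[0,0,0,0],[0,0,-0.5,0],[0,0,-0.5,0],[0,0,-0.5,0],[0,0,-0.5,0],[0,0,-0.5,0],[0,0,-0.5,0]]'
```

```text
time: 6.15
position: [0.5589, -0.107, 0.1054]
tool_rot: [-2.485, -1.921, -0.0]
ft_force: [-0.4, 0.2, -3.0]
grip_width: 0.524
time: 7.15
position: [0.5589, -0.1093, 0.0148]
tool_rot: [2.488, 1.917, 0.001]
ft_force: [-0.6, -0.4, -2.6]
grip_width: 0.525
time: 8.15
position: [0.5586, -0.1094, 0.0141]
tool_rot: [2.489, 1.917, -0.0]
ft_force: [0.4, -0.3, -3.0]
grip_width: 0.528
```

```bash
python3 -m jog '[[0,0,-0.5,0],[0,0,-1,0],[0,0,-1,0],[0,0,-1,0],[0,0,-1,0],[0,0,-1,0],[0,0,-1,0],[0,0,-1,0]]'; python3 -m jog '[[0,0,0,0],[0,0,0,0],[0,0,0,0],[0,0,0,0],[0,0,0,0],[0,0,0,0],[0,0,0,0],[0,0,0,0]]' 1; python3 -m jog '[[0,0,15,0],[0,0,45,0],[0,0,85,0],[0,0,125,0],[0,0,160,0],[0,0,180,0],[0,0,187,0],[0,0,187,0]]'
```

```text
time: 9.15
position: [0.5586, -0.1094, 0.0136]
tool_rot: [2.489, 1.917, -0.0]
ft_force: [-2.4, 0.6, 5.7]
grip_width: 0.527
time: 10.15
position: [0.5586, -0.1093, 0.0131]
tool_rot: [2.489, 1.917, 0.0]
ft_force: [-0.8, -0.2, 1.1]
grip_width: 1.001
time: 11.15
position: [0.5586, -0.1093, 0.2004]
tool_rot: [2.488, 1.917, 0.0]
ft_force: [-0.6, 0.1, -1.5]
grip_width: 1.001
```

Released. Go above the bottle, then check the mat with a side picture.

```bash
python3 -m jog '[[2,15,0,0],[5,46,0,0],[8,85,0,0],[11,128,0,0],[15,171,0,0],[18,210,0,0],[20,236,0,0],[21,244.5,0,0]]';  python3 - <<'E'
from h import *
c=get_image("side");save(c,"s1.png",(200,60,420,320),2.2)
E
```

```text
time: 12.15
position: [0.5783, 0.1385, 0.1992]
tool_rot: [-2.483, -1.922, 0.001]
ft_force: [0.3, -0.1, 0.7]
grip_width: 1.001
```

View pics/s1.png

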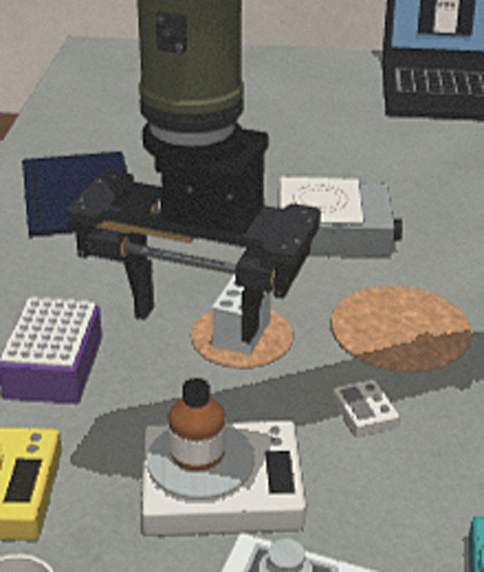

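The block stands upright on the small mat (s1 ≈ 240,320), and the gripper is above the bottle (197,425). Descend and grip gently.

```bash
python3 -m jog '[[0,0,-12,0],[0,0,-35,0],[0,0,-62,0],[0,0,-90,0],[0,0,-112,0],[0,0,-127,0],[0,0,-135,0],[0,0,-135,0]]'; python3 -m jog '[[0,0,0,0],[0,0,0,0],[0,0,0,0],[0,0,0,0],[0,0,0,0],[0,0,0,0],[0,0,0,0],[0,0,0,0]]' -1 20;  python3 -m jog '[[0,0,3,0],[0,0,12,0],[0,0,28,0],[0,0,48,0],[0,0,66,0],[0,0,76,0],[0,0,80,0],[0,0,80,0]]'
```

```text
time: 13.2
position: [0.5795, 0.1347, 0.0648]
tool_rot: [-2.489, -1.916, 0.001]
ft_force: [0.6, 0.2, 0.1]
grip_width: 1.0
time: 14.2
position: [0.5797, 0.1352, 0.0652]
tool_rot: [2.489, 1.917, 0.0]
ft_force: [0.4, 0.4, 1.9]
grip_width: 0.594
time: 15.2
position: [0.5795, 0.1351, 0.145]
tool_rot: [2.489, 1.917, -0.0]
ft_force: [-0.1, -0.3, -2.0]
grip_width: 0.589
```

Run:
```python
from h import *
c=get_image("top"); g=cv2.cvtColor(c["image"],cv2.COLOR_RGB2GRAY)
print(g[200:250:8,440:505:6])
m=cv2.inRange(g,165,255); m[:, :430]=0; m[:,520:]=0
k=max(cv2.findContours(m,0,2)[0],key=cv2.contourArea); (u,v),wh,t=cv2.minAreaRect(k)
print(u,v,np.array(wh)*.916/c["fx"],t,onz(c,u,v,.056)); save(c,"p.png",(420,190,520,290),5)
```

```text
[[147 149 146 146 144 148 148 149 152 152 148]
 [149 145 147 150 147 149 147 153 146 147 147]
 [ 62 202 200 201 201 202 201 201 200 144 152]
 [ 62 203 201 193 187 202 183 178 201 144 148]
 [ 60 205 201 202 201 200 201 201 201 159 144]
 [ 58 197 200 201 201 200 201 201 200 205 148]
 [ 57 132 200 201 187 193 193 200 201 203 144]]
469.61163330078125 233.514404296875 [0.10909041 0.1157307 ] 87.87889862060547 [ 0.47531302 -0.34935709  0.056     ]
```

View pics/p.png

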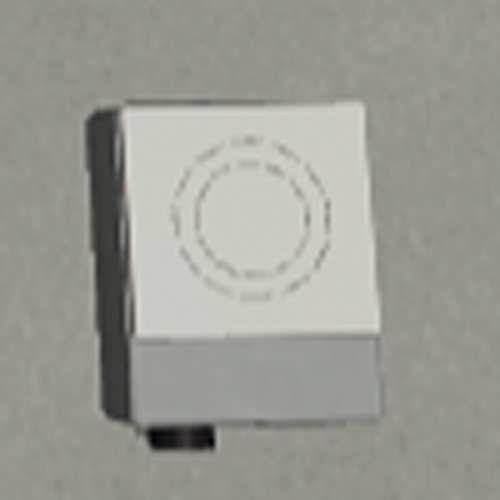

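The rings are centred at p.png (252,219), which is pixel (470.4,233.8). The mask centre agrees with that, so the target is (0.475,-0.350). Carry the bottle over.

```bash
python3 -m jog '[[-2,-10,0,0],[-8,-35,0,0],[-18,-80,0,0],[-29,-132,0,0],[-41,-187,0,0],[-52,-242,0,0],[-64,-297,0,0],[-76,-350,0,0]]'; python3 -m jog '[[-10,-45,0,0],[-18,-83,0,0],[-24,-112,0,0],[-28,-129,0,0],[-29,-135,0,0],[-29,-135,0,0],[-29,-135,0,0],[-29,-135,0,0]]'; python3 -m jog '[[0,0,-8,0],[0,0,-22,0],[0,0,-38,0],[0,0,-52,0],[0,0,-62,0],[0,0,-66,0],[0,0,-68,0],[0,0,-68,0]]'
```

```text
time: 16.25
position: [0.5021, -0.2174, 0.1448]
tool_rot: [-2.49, -1.916, 0.001]
ft_force: [0.3, -0.7, -1.1]
grip_width: 0.592
time: 17.25
position: [0.4751, -0.3487, 0.1452]
tool_rot: [2.487, 1.919, 0.0]
ft_force: [0.1, -0.6, -1.4]
grip_width: 0.589
time: 18.25
position: [0.475, -0.3501, 0.0776]
tool_rot: [2.488, 1.917, 0.0]
ft_force: [0.5, -0.1, -1.1]
grip_width: 0.593
```

```bash
python3 -m jog '[[0,0,-0.5,0],[0,0,-1,0],[0,0,-1,0],[0,0,-1,0],[0,0,-1,0],[0,0,-1,0],[0,0,-1,0],[0,0,-1,0]]'; python3 -m jog '[[0,0,0,0],[0,0,0,0],[0,0,0,0],[0,0,0,0],[0,0,0,0],[0,0,0,0],[0,0,0,0],[0,0,0,0]]' 1
```

```text
time: 19.25
position: [0.475, -0.3501, 0.0772]
tool_rot: [2.488, 1.916, 0.0]
ft_force: [-1.8, 1.4, 5.6]
grip_width: 0.589
time: 20.25
position: [0.4746, -0.3498, 0.0761]
tool_rot: [2.489, 1.917, 0.0]
ft_force: [-0.0, 0.3, 0.3]
grip_width: 0.998
```

Contact was felt and the bottle is released. Lift and go to the weight at (0.491,0.3185).

```bash
python3 -m jog '[[0,0,12,0],[0,0,40,0],[0,0,75,0],[0,0,105,0],[0,0,125,0],[0,0,133,0],[0,0,135,0],[0,0,135,0]]'; python3 -m jog '[[0,15,0,0],[2,50,0,0],[3,100,0,0],[5,155,0,0],[6,210,0,0],[8,268,0,0],[9,325,0,0],[10,380,0,0]]'; python3 -m jog '[[1,55,0,0],[2,110,0,0],[3,165,0,0],[4,215,0,0],[5,255,0,0],[6,280,0,0],[6,288.5,0,0],[6,288.5,0,0]]'; python3 -m jog '[[0,0,-15,0],[0,0,-40,0],[0,0,-68,0],[0,0,-95,0],[0,0,-115,0],[0,0,-129,0],[0,0,-136,0],[0,0,-136,0]]'
python3 - <<'E'
from h import *
c=get_image("side");save(c,"s2.png",(240,220,420,400),3); print(get_state()["joint_positions"].round(2))
c=get_image("top"); save(c,"pl2.png",(420,170,530,270),5)
E
```

```text
time: 21.25
position: [0.4742, -0.3496, 0.2103]
tool_rot: [-2.488, -1.916, 0.0]
ft_force: [0.2, -0.4, -0.1]
grip_width: 1.001
time: 22.25
position: [0.4834, 0.033, 0.2106]
tool_rot: [2.488, 1.919, -0.001]
ft_force: [0.9, 0.0, -0.1]
grip_width: 1.0
time: 23.25
position: [0.4898, 0.3187, 0.2107]
tool_rot: [2.488, 1.919, -0.002]
ft_force: [-0.6, -0.8, -0.5]
grip_width: 0.998
time: 24.25
position: [0.4906, 0.3187, 0.075]
tool_rot: [-2.489, -1.917, 0.0]
ft_force: [0.0, -0.3, 0.7]
grip_width: 0.999
[ 0.08  0.43 -0.86  1.76  0.36  1.11 -1.15]
```

View pics/s2.png

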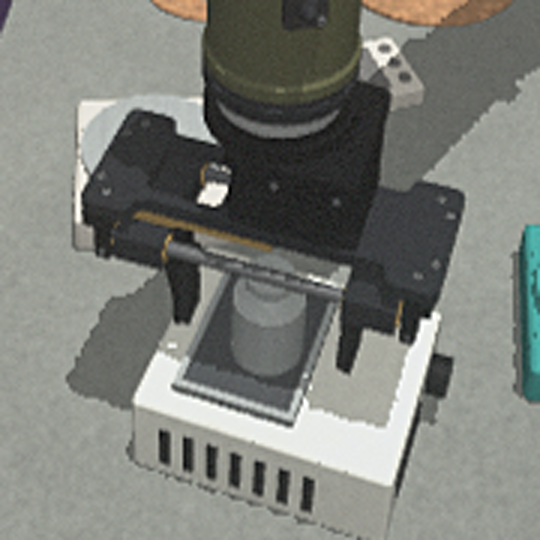

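View pics/pl2.png

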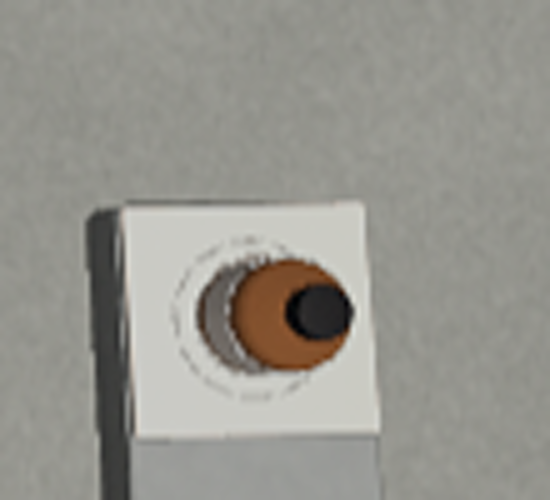

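The fingers straddle the weight's wide cylinder (s2 268,330). The bottle stands on the plate with its cap at pl2 (320,311). Grip the weight and check the cap position.

```bash
python3 -m jog '[[0,0,0,0],[0,0,0,0],[0,0,0,0],[0,0,0,0],[0,0,0,0],[0,0,0,0],[0,0,0,0],[0,0,0,0]]' -1 35;  python3 -m jog '[[0,0,3,0],[0,0,12,0],[0,0,25,0],[0,0,38,0],[0,0,46,0],[0,0,50,0],[0,0,50,0],[0,0,50,0]]'
python3 - <<'E'
from h import *
c=np.load("top0.npy",allow_pickle=True).item()
print(onz(c,420+320.5/5-.5,170+311.5/5-.5,.140))
E
```

```text
time: 25.35
position: [0.4904, 0.3187, 0.0751]
tool_rot: [2.489, 1.917, -0.0]
ft_force: [-1.0, 0.5, 0.1]
grip_width: 0.47
time: 26.35
position: [0.4903, 0.3184, 0.1246]
tool_rot: [-2.489, -1.917, 0.001]
ft_force: [-0.3, -0.0, -3.4]
grip_width: 0.469
[ 0.47592526 -0.34646322  0.14      ]
```

The bottle is within 4 mm of the stirrer middle and the weight is held. Take it to the pan.

```bash
python3 -m jog '[[6,-12,0,0],[18,-38,0,0],[33,-70,0,0],[50,-105,0,0],[65,-138,0,0],[77,-163,0,0],[84,-177,0,0],[85.5,-180.5,0,0]]'; python3 -m jog '[[0,0,-5,0],[0,0,-20,0],[0,0,-38,0],[0,0,-54,0],[0,0,-64,0],[0,0,-69,0],[0,0,-71,0],[0,0,-71,0]]'; python3 -m jog '[[0,0,-0.5,0],[0,0,-1,0],[0,0,-1,0],[0,0,-1,0],[0,0,-1,0],[0,0,-1,0],[0,0,-1,0],[0,0,-1,0]]'
```

```text
time: 27.35
position: [0.5764, 0.1369, 0.1248]
tool_rot: [-2.49, -1.915, 0.001]
ft_force: [0.1, -0.2, -3.9]
grip_width: 0.47
time: 28.35
position: [0.5765, 0.1383, 0.0545]
tool_rot: [2.488, 1.917, 0.001]
ft_force: [-0.0, -1.1, -2.5]
grip_width: 0.472
time: 29.35
position: [0.5765, 0.1383, 0.054]
tool_rot: [2.488, 1.917, 0.001]
ft_force: [-2.3, -1.5, 6.0]
grip_width: 0.474
```

```bash
python3 -m jog '[[0,0,0,0],[0,0,0,0],[0,0,0,0],[0,0,0,0],[0,0,0,0],[0,0,0,0],[0,0,0,0],[0,0,0,0]]' 1; python3 -m jog '[[0,0,12,0],[0,0,40,0],[0,0,75,0],[0,0,105,0],[0,0,125,0],[0,0,133,0],[0,0,135,0],[0,0,135,0]]'; python3 -m jog '[[-1,-15,0,0],[-3,-46,0,0],[-6,-85,0,0],[-9,-128,0,0],[-12,-171,0,0],[-15,-210,0,0],[-17,-238,0,0],[-17.5,-247.5,0,0]]'; python3 -m jog '[[0,0,-18,0],[0,0,-50,0],[0,0,-90,0],[0,0,-125,0],[0,0,-150,0],[0,0,-168,0],[0,0,-174,0],[0,0,-174,0]]'; python3 -m jog '[[0,0,0,0],[0,0,0,0],[0,0,0,0],[0,0,0,0],[0,0,0,0],[0,0,0,0],[0,0,0,0],[0,0,0,0]]' -1 30;  python3 -m jog '[[0,0,5,0],[0,0,20,0],[0,0,45,0],[0,0,72,0],[0,0,98,0],[0,0,115,0],[0,0,120,0],[0,0,120,0]]'
python3 - <<'E'
from h import *
c=get_image("top"); np.save("top1.npy",c,allow_pickle=True); save(c,"heat.png",(135,155,305,275),4.4)
E
```

```text
time: 30.35
position: [0.5761, 0.1382, 0.0531]
tool_rot: [2.489, 1.917, 0.0]
ft_force: [-0.4, 0.1, 0.1]
grip_width: 0.993
time: 31.35
position: [0.5756, 0.1379, 0.1871]
tool_rot: [-2.488, -1.917, 0.002]
ft_force: [0.6, 0.2, -0.3]
grip_width: 1.0
time: 32.35
position: [0.5575, -0.1127, 0.1873]
tool_rot: [-2.493, -1.911, 0.002]
ft_force: [-0.0, 0.3, 0.3]
grip_width: 1.001
time: 33.35
position: [0.5588, -0.1088, 0.0141]
tool_rot: [-2.488, -1.918, -0.001]
ft_force: [-0.7, 0.3, 1.0]
grip_width: 1.002
time: 34.35
position: [0.5586, -0.1094, 0.0142]
tool_rot: [2.489, 1.917, -0.0]
ft_force: [0.2, -0.9, 1.4]
grip_width: 0.525
time: 35.35
position: [0.5583, -0.1093, 0.1338]
tool_rot: [-2.489, -1.917, 0.001]
ft_force: [-0.4, -0.7, -3.0]
grip_width: 0.526
```

View pics/heat.png

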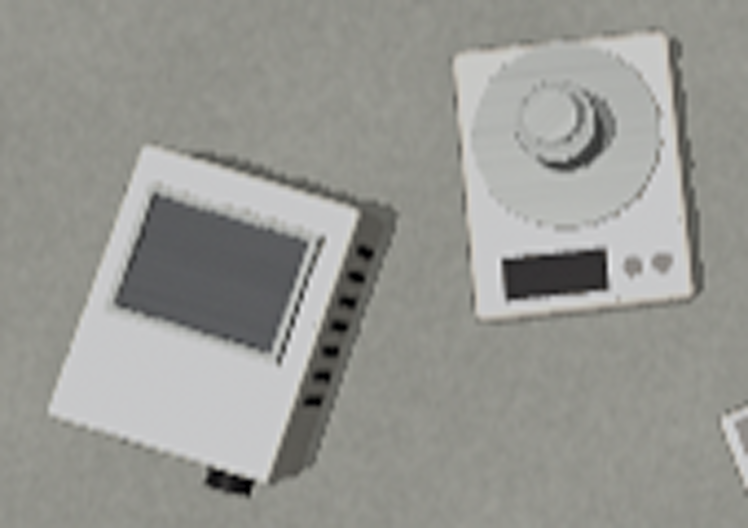

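The well is empty, its dark floor around heat.png (212,273). The weight stands on the pan with its knob at (553,103). Measure both.

Run:
```python
from h import *
c=np.load("top1.npy",allow_pickle=True).item(); g=cv2.cvtColor(c["image"],cv2.COLOR_RGB2GRAY)
m=cv2.inRange(g,60,120); M=np.zeros_like(m); M[193:240,157:206]=m[193:240,157:206]; M=cv2.morphologyEx(M,cv2.MORPH_OPEN,np.ones((3,3)))
k=max(cv2.findContours(M,0,2)[0],key=cv2.contourArea)
P=np.array([onz(c,u,v,.065)[:2] for u,v in k[:,0]],np.float32)*1000
(x,y),wh,t=cv2.minAreaRect(P); print("well",x,y,wh,t,np.radians(t))
print("weight",onz(c,135+553.5/4.4-.5,155+103.5/4.4-.5,.106))
```

```text
well 494.8095397949219 317.1783447265625 (85.36029052734375, 60.10799026489258) 74.58968353271484 1.3018355656664695
weight [0.58312091 0.13768414 0.106     ]
```

```bash
python3 -m jog '[[-2,15,8,0],[-7,45,16,0],[-14,92,20,0],[-22,145,20,0],[-31,202,20,0],[-39,258,20,-0.01],[-47,312,20,-0.01],[-54,355,20,-0.01]]'; python3 -m jog '[[-5,35,0,0],[-8,56,0,0],[-10,67,0,0],[-10.5,70.5,-5,0],[-10.5,70.5,-20,0],[-10.5,70.5,-42,0],[-10.5,70.5,-58,0],[-10.5,70.5,-62,0]]'; python3 -m jog '[[0,0,-3,0],[0,0,-3,0],[0,0,-3,0],[0,0,-3,0],[0,0,-3,0],[0,0,-3,0],[0,0,-3,0],[0,0,-3,0]]';python3 - <<'E'
from h import *
c=get_image("side");save(c,"s3.png",(260,230,420,400),3.5); np.save("side3.npy",c,allow_pickle=True)
E
```

```text
time: 36.4
position: [0.5027, 0.2494, 0.1543]
tool_rot: [-2.495, -1.908, -0.0]
ft_force: [-0.5, -0.0, -2.5]
grip_width: 0.526
time: 37.4
position: [0.4932, 0.315, 0.0899]
tool_rot: [-2.498, -1.904, 0.005]
ft_force: [-0.2, 0.3, -2.4]
grip_width: 0.525
time: 38.4
position: [0.4941, 0.3162, 0.0891]
tool_rot: [2.498, 1.905, 0.0]
ft_force: [-0.8, -0.8, -3.3]
grip_width: 0.528
```

View pics/s3.png

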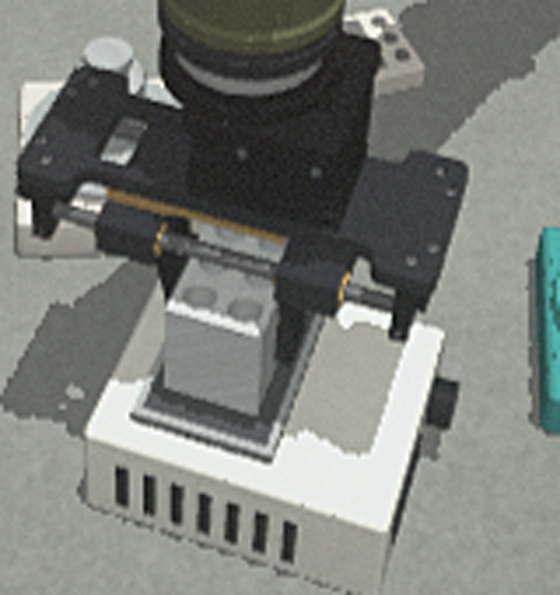

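Run:
```python
from h import *
c=np.load("side3.npy",allow_pickle=True).item()
f=lambda x,y,z:onz(c,260+(x+.5)/3.5-.5,230+(y+.5)/3.5-.5,z)[:2]
a=-.269; yv=np.array([-np.sin(a),np.cos(a)])
for n,P,z,h in(("block bot",[(163,383),(267,415)],.079,.035),("block top",[(165,309),(273,331)],.135,.035),("rim outer top",[(131,413),(272,461)],.069,.047)):
    q=[f(*p,z) for p in P]; print(n,np.linalg.norm(q[0]-q[1]),np.mean(q,0)-h*yv)
```

```text
block bot 0.051719587507854714 [0.49313561 0.31707421]
block top 0.04983494732760437 [0.49267355 0.31661699]
rim outer top 0.07045167737468876 [0.49532758 0.31953925]
```

The block sits within about 2–3 mm of the well's middle, with 8 mm of clearance on each side. Shift by (+1,+1) and lower.

```bash
python3 -m jog '[[1,1,-2,0],[1,1,-5,0],[1,1,-8,0],[1,1,-11,0],[1,1,-13,0],[1,1,-13.5,0],[1,1,-14,0],[1,1,-14,0]]';  python3 -m jog '[[0,0,-0.5,0],[0,0,-1,0],[0,0,-1,0],[0,0,-1,0],[0,0,-1,0],[0,0,-1,0],[0,0,-1,0],[0,0,-1,0]]'
```

```text
time: 39.45
position: [0.4951, 0.3172, 0.0752]
tool_rot: [2.498, 1.905, 0.0]
ft_force: [-0.1, 0.1, -1.8]
grip_width: 0.528
time: 40.45
position: [0.4951, 0.3172, 0.0751]
tool_rot: [2.498, 1.904, 0.0]
ft_force: [-3.0, -2.8, 6.0]
grip_width: 0.526
```

Contact is at the expected floor height (0.075). Release, rise and move clear.

```bash
python3 -m jog '[[0,0,0,0],[0,0,0,0],[0,0,0,0],[0,0,0,0],[0,0,0,0],[0,0,0,0],[0,0,0,0],[0,0,0,0]]' 1; python3 -m jog '[[0,0,12,0],[0,0,40,0],[0,0,80,0],[0,0,115,0],[0,0,140,0],[0,0,155,0],[0,0,160,0],[0,0,160,0]]'; python3 -m jog '[[0,-15,0,0],[0,-50,0,0],[0,-100,0,0],[0,-155,0,0],[0,-210,0,0],[0,-260,0,0],[0,-300,0,0],[0,-320,0,0]]'
python3 - <<'E'
from h import *
for n in("top","side"):
    c=get_image(n); np.save(n+"4.npy",c,allow_pickle=True)
    save(c,n+"4.png",(135,155,305,275) if n=="top" else (240,200,420,370),4.4)
E
```

```text
time: 41.45
position: [0.495, 0.3172, 0.0741]
tool_rot: [2.498, 1.905, 0.0]
ft_force: [0.3, -0.0, 0.6]
grip_width: 1.0
time: 42.45
position: [0.4949, 0.3169, 0.2336]
tool_rot: [2.498, 1.905, -0.001]
ft_force: [0.0, -0.2, 0.4]
grip_width: 0.999
time: 43.45
position: [0.4939, -0.007, 0.2332]
tool_rot: [-2.503, -1.898, 0.003]
ft_force: [0.0, 0.4, -0.1]
grip_width: 1.004
```

View pics/top4.png

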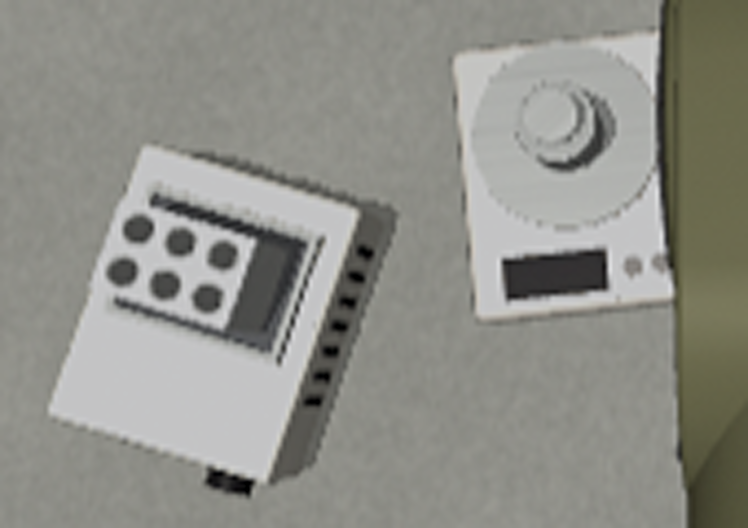

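View pics/side4.png

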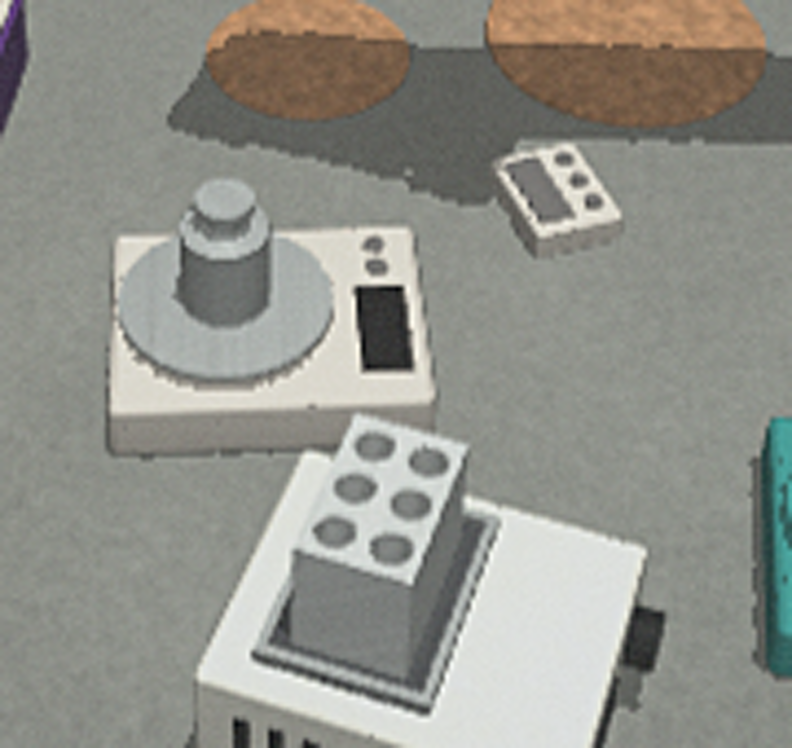

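Run:
```python
from h import *
c=np.load("top4.npy",allow_pickle=True).item(); s=np.load("side4.npy",allow_pickle=True).item()
t=lambda x,y,z:onz(c,135+(x+.5)/4.4-.5,155+(y+.5)/4.4-.5,z)[:2]
f=lambda x,y,z:onz(s,240+(x+.5)/4.4-.5,200+(y+.5)/4.4-.5,z)[:2]
H=np.array([t(*p,.121) for p in [(139,228),(181,241),(223,254),(122,270),(166,284),(208,298)]]); d=H[0]+H[3]-H[2]-H[5]
G=np.array([f(*p,.121) for p in [(376,446),(429,462),(355,488),(411,505),(334,532),(392,549)]])
print("block top",H.mean(0),np.arctan2(d[1],d[0]),"side",G.mean(0))
print("weight top",t(553,103,.106),"side",f(226,195,.106)); print("pan top",t(567,135,.044),"side",f(226,307,.044))
print(get_state()["time"],abs(get_state()["qd"]).max())
```

```text
block top [0.49564911 0.3170991 ] 1.2935064225863133 side [0.49598564 0.32049765]
weight top [0.58312091 0.13768414] side [0.57666002 0.13994808]
pan top [0.57654319 0.13844037] side [0.57654011 0.14841688]
43.55 0.057437946949260105
```

The two views disagree on the weight: top gives an offset of (6.6,-0.8) mm, side gives (0.1,-8.5) mm. I'll settle it with one enlarged crop of both.

Run:
```python
from h import *
c=np.load("top4.npy",allow_pickle=True).item(); s=np.load("side4.npy",allow_pickle=True).item()
a=c["image"][160:210,238:288,::-1]; b=s["image"][235:290,262:317,::-1]
g=lambda i:cv2.convertScaleAbs(cv2.resize(i,(390,390),interpolation=cv2.INTER_CUBIC),alpha=1.6,beta=-90)
cv2.imwrite("pics/w.png",np.hstack([g(a),g(b)]))
```

```text
(no output)
```

View pics/w.png

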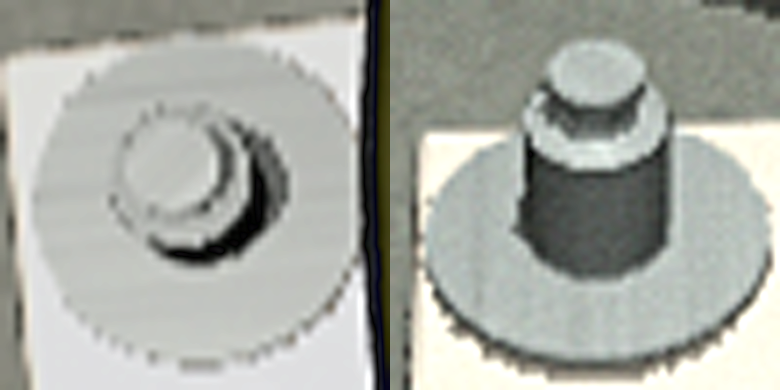

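Run:
```python
from h import *
c=np.load("top4.npy",allow_pickle=True).item(); s=np.load("side4.npy",allow_pickle=True).item()
t=lambda x,y,z:onz(c,238+(x+.5)/7.8-.5,160+(y+.5)/7.8-.5,z)[:2]
f=lambda x,y,z:onz(s,262+(x-390+.5)/7.09-.5,235+(y+.5)/7.09-.5,z)[:2]
print("top knob",t(171,164,.106),"shoulder",t(181,171,.088),"pan",t(197,202,.044))
print("side knob",f(597,73,.106),"base front->ctr",f(596,278,.044)-[0,.021])
print("side pan front/back",f(598,352,.044),f(598,127,.044),"l/r",f(425,230,.044),f(770,230,.044))
```

```text
top knob [0.57727632 0.13920416] shoulder [0.57829898 0.13888842] pan [0.57609553 0.13998091]
side knob [0.57674501 0.14278034] base front->ctr [0.57575854 0.14005338]
side pan front/back [0.57176228 0.18977875] [0.58276252 0.09734094] l/r [0.62773143 0.14609501] [0.52740891 0.13694775]
```

With sharper pixels, the weight is at about (0.577,0.140) and the pan at about (0.576,0.141), so it is within about 4 mm. Let the arm settle and hand in.

```bash
python3 -m jog '[[0,0,0,0],[0,0,0,0],[0,0,0,0],[0,0,0,0],[0,0,0,0],[0,0,0,0],[0,0,0,0],[0,0,0,0]]' && python3 -c "
from bench import *
close_job()"
```

```text
time: 44.55
position: [0.4951, -0.0029, 0.2341]
tool_rot: [2.498, 1.905, 0.0]
ft_force: [-0.9, -0.2, -0.0]
grip_width: 0.997
the job is handed in; nothing more can be done
```

I parked the block on the small cork mat and let go of it. Then I moved the bottle to the stirrer, the weight to the balance pan, and the block from the mat into the heater well. I handed the job in at about 44.6 s with the arm clear of everything.

Last checks:
- **Bottle:** about 4 mm from the middle of the stirrer plate and upright. This was measured right after placing it, in the top view only, and not re-measured at the end.
- **Weight:** upright, within about 4 mm of the pan's middle. My first reading had the two views disagreeing by 6–8 mm; an enlarged crop of both brought them into agreement.
- **Block:** in the well, about 1 mm from its middle in the top view and about 3–4 mm in the side view. Its long side is within 0.01 rad of the well's. It touched down at the expected floor height.
- **Mat and bystanders:** the mat is empty. I did not measure the tip box, timer and beaker afterwards, but no move went near them. The timer was in the last side crop; the beaker was not, and only a sliver of the tip box was.

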